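# Seat the kiln controller's board with its ejector levers

### The job

The green plug-in board of the kiln controller lies pulled part way out of its card frame. Slide it in between the open red levers up to the spring contacts, then swing both levers inward so that they draw it fully home and clamp it tight against the white connector, and leave it so. Feel for the resistance: never press on a lever with more than about 20 N, nor on the board itself with more than about 15 N, and leave the things round about where they are.

Things in the scene. Friction and masses are not known exactly. Their poses are not given: they have to be found in the camera images.
- frame_mouth (a point): middle of the mouth of the grey card frame (fixed to the bench, 119 deep x 148 wide at the levers x 42 mm high at most, its floor plate 12 mm thick), on the line between the two lever hinges, on top of the floor plate. Axes: x into the frame (the way the board slides in), y to the left, z up. Floor plate: from 22 mm before to 98 mm behind this point. Two guide rails (27 mm high) hold the board sideways with 1.5 mm play each side
- board: the loose green plug-in board, 70 long x 60 wide x 20 mm high at its front, about 0.18 kg, lying flat in the guides. Origin: middle of its front face, at its underside (12 mm above the bench); x runs to its back end, z up. The levers' hooks bear on the outer ends of its front face. They can get in front of it only once it is within 18 mm of the mouth line. Sprung contacts meet its back end when the front face is 10 mm before that line and push it back with 0.3 N per mm
- board_front (a point): middle of the board's front face, half-way up (an aluminium bar 60 wide x 20 mm high, 12 to 32 mm above the bench): push here to slide it in. It starts 24 to 36 mm in front of the mouth line. Home, where the board's back end stops hard on the white connector block across the back of the frame, is from 7 mm in front of that line to 7 mm behind it, differing from case to case
- lever_l: left red ejector lever; origin on its upright hinge axis at bench height. Arm angle is counted from straight out of the mouth (frame -x): it starts 0.67 to 0.87 rad outward (to the left) and swings inward to between 0.06 rad outward and 0.35 inward with the board home, where the effort rises sharply. The stiff hinge (0.22 N m friction, about 5 N at the knob) stays where it is left
- lever_r: right red ejector lever, the mirror image of the left one (starts outward to the right, swings inward to the left). A push of about 11 N on each knob clamps the board well; a board pushed on one side wedges a little, and seating one side can slacken the other, so check both in turn
- knob_l (a point): centre of the round knob at the end of the left lever's arm (upright cylinder 16 mm across, 26 mm tall, from 16 to 42 mm above the bench), 46 mm from the hinge axis; the arm is a bar 9 mm wide, 17 to 31 mm above the bench
- knob_r (a point): centre of the round knob at the end of the right lever's arm (upright cylinder 16 mm across, 26 mm tall, from 16 to 42 mm above the bench), 46 mm from the hinge axis; the arm is a bar 9 mm wide, 17 to 31 mm above the bench
- pivot_l (a point): hinge axis of the left lever (58 mm left of the mouth's middle), at mid height of the lever. From it a round hook 8 mm thick and 38 mm long goes off toward the board, at 76 degrees to the arm; when swung in it presses the end of the board's front face
- pivot_r (a point): hinge axis of the right lever, 58 mm right of the mouth's middle; its hook mirrors the left one
- jar_blue: bystander: dark blue pigment jar with black lid, 48 mm across, 58 mm tall; origin under its centre
- tape: bystander: roll of masking tape lying flat, 98 mm across, 25 mm high; origin under its centre
- cup: bystander: white mug with handle, 95 mm tall; origin under its centre
- paint_pot: bystander: small paint pot, white with blue drops, 71 mm across, 43 mm tall; origin under its centre

How it is judged:
By the outcome, as a careful person would: the job done as asked, in the order asked, and still so for the second after the job is handed in, with the robot touching nothing.
It also fails if it takes over 72 s, if anything falls off the work surface, if the arm or the gripper's body presses on something with over 40 N, if the wrist force passes 120 N, or if a joint passes its speed limit or range.

### The arm

A 6-joint arm with a two-finger parallel gripper is mounted at the origin on a cart in front of the work surface, level with it; the furniture and walls round the work are solid. World frame = base frame: x ahead of the robot, y to its left, z up, the work surface at z = 0. Lengths are in m, angles in rad, forces in N, time in s.
With the tool pointing down it reaches from about 0.275 to 0.825 m from the base axis. Payload 4.9 kg.
Tool frame: the origin (TCP) lies midway between the tips of the shut fingers; the grasp point (between the pads) lies 19 mm behind it (bot.grip_depth is the distance from the TCP to the grasp point, in m); y points along the fingers, x is the direction in which the jaws open and shut, and the axes are right-handed (so a half turn about y gives the same grasp; the last joint's range is limited). The gripper opens to 85 mm and grips with 20 to 120 N. Pads are 22 mm wide; open, the fingers measure 114 mm over their backs; the gripper's body (76 mm by 85 mm) begins 54 mm behind the grasp point. The pads swing forward as they close: fully open they stand 13 mm farther back than shut.
Start: joints at [-1.441, 0.326, -0.193, 1.052, 0, 1.437], TCP at [0.143, -0.531, 0.231] pointing down, gripper open.
Joint ranges: [-2.65, 2.65], [-0.97, 1.79], [-1.3, 1.35], [-1.93, 2.1], [-1.47, 1.37], [-3.14, 3.14]. Speed limits (rad/s): [2.57, 2.57, 3.14, 3.14, 3.14, 3.14].

### API

Orientations are given as a unit quaternion [w, x, y, z].
In Python, from cell import bot gives the robot as it stands. Calls block until the motion is done:
- bot.move_pose(position, orientation): joint-space move of the TCP to a pose.
- bot.move_linear(position, speed=0.15, rotation=None, until_force=None): straight line of the TCP; rotation=None keeps the orientation; speed is the mean speed in m/s. With until_force (N) it stops when the force on the tool has changed by that much, and returns True; else False.
- bot.goto_joints(angles): joint-space move.
- bot.set_gripper(opening, grasp_force=None): opening from 0.0 (shut) to 1.0 (fully open); grasp_force is the grip in N (None keeps the last); returns when the fingers have stopped.
- bot.wait(seconds).
- bot.solve_ik(position, orientation): joint angles nearest the present ones, or None.
- bot.camera(name): name is "side" or "top" or "wrist"; returns the picture (480x640x3 uint8, red, green, blue); there is no depth.
- bot.calibration(name): a dict with "mtx" (3x3 intrinsics, pixels), "extrinsics" (4x4, takes a point from world to camera coordinates); the wrist camera has in their place "hand_eye" (4x4, takes a point from camera to tool coordinates, whose origin is the TCP and whose axes are the tool frame's). Camera axes: x right, y down, z forward; pixel columns grow to the right and rows downward; lengths in m; the calibration is good to about 2 mm. A picture is of the moment at which its call begins: read the wrist's pose just before it. calibration takes no time and is no camera call.
A pose or a line that the arm cannot do raises bot.PlanningError and nothing moves.
- bot.close_job(): hands the job in, once; it reports no verdict.
Trained networks look in the newest picture that a camera, given by its name, has taken for a name from the list of things; names that differ only in an ending like _2 or _b are one class to them, and where a whole thing is asked for, a point or a joint stands for the part that bears it (a point fixed in the world has none). Each returns a list of dicts, best first, with "confidence" (0 to 1); they miss things now and then, are a little off and sometimes report something else, mostly with a low value. They report only what shows in the picture. A call takes as long as a camera call.
- bot.search_frame(camera, thing): "bbox" ([left, top, width, height] in pixels, round what is visible of it).
Readings, each from a call of its own:
- bot.read_clock(): time.
- bot.read_joint_positions(): joint angles.
- bot.read_joint_vel(): joint speeds.
- bot.read_joint_efforts(): joint torques, N m.
- bot.read_position(): TCP position.
- bot.read_tool_rot(): TCP orientation.
- bot.read_ft_force(): force on the tool from outside, world axes, zero at the start.
- bot.read_moment(): the same for the moment, N m.
- bot.read_gripper_width(): opening from 0.0 (shut) to 1.0 (fully open).
Only numpy, scipy, OpenCV 4.12 (cv2) and the standard library are available. Lean on these libraries where they do the work, as an engineer would, in place of code of your own. Each camera call takes 0.05 s, during which the arm holds its last target.

## Working session

There is one attempt and no reset: what is moved stays moved. The work goes in short steps, each a Python script; the robot and the scene stay as the last script left them, time stands still between calls to the robot, and variables do not carry over. Pictures are saved under pics/ and viewed, and the job is handed in when it is done.

```bash
ls; mkdir -p pics; python3 - <<'E'
from cell import bot
import cv2,numpy as np
for c in ["top","side","wrist"]:
    im=bot.camera(c); cv2.imwrite(f"pics/{c}0.png",im[:,:,::-1])
    for t in ["board","knob_l","lever_l","lever_r"]:
        print(c,t,[(d["bbox"],round(d["confidence"],2)) for d in bot.search_frame(c,t)][:4])
    k=bot.calibration(c); print({a:np.round(b,3).tolist() for a,b in k.items()})
print(bot.read_clock(),bot.read_tool_rot(),bot.read_gripper_width())
E
```

```text
pics
top board [([293.6, 274.5, 24.9, 32.3], 0.87), ([261.4, 248.8, 83.3, 59.7], 0.18)]
top knob_l [([257.1, 287.1, 35.0, 19.2], 0.68), ([319.4, 288.2, 29.6, 22.3], 0.64)]
top lever_l [([259.1, 287.8, 31.3, 16.6], 0.55), ([322.7, 284.3, 24.5, 23.3], 0.55)]
top lever_r [([259.1, 287.8, 31.3, 16.6], 0.55), ([322.7, 284.3, 24.5, 23.3], 0.55)]
{'mtx': [[564.33, 0.0, 306.029], [0.0, 564.33, 248.275], [0.0, 0.0, 1.0]], 'extrinsics': [[0.014, -1.0, -0.008, -0.237], [-0.994, -0.013, -0.112, 0.518], [0.112, 0.009, -0.994, 1.309], [0.0, 0.0, 0.0, 1.0]]}
side board [([341.2, 254.0, 36.6, 21.3], 0.55)]
side knob_l [([358.4, 235.6, 27.4, 20.2], 0.82), ([348.3, 275.0, 27.9, 26.1], 0.77)]
side lever_l [([354.7, 273.3, 25.2, 25.2], 0.8), ([359.1, 233.9, 28.8, 19.3], 0.72)]
side lever_r [([354.7, 273.3, 25.2, 25.2], 0.8), ([359.1, 233.9, 28.8, 19.3], 0.72)]
{'mtx': [[499.174, 0.0, 319.806], [0.0, 499.174, 247.549], [0.0, 0.0, 1.0]], 'extrinsics': [[-0.982, -0.188, 0.004, 0.453], [-0.102, 0.513, -0.852, 0.215], [0.158, -0.837, -0.523, 0.756], [0.0, 0.0, 0.0, 1.0]]}
wrist board []
wrist knob_l []
wrist lever_l []
wrist lever_r []
{'mtx': [[386.01, 0.0, 321.831], [0.0, 386.01, 247.731], [0.0, 0.0, 1.0]], 'hand_eye': [[1.0, 0.001, 0.0, -0.001], [0.0, -0.271, 0.963, -0.142], [0.001, -0.963, -0.271, 0.069], [0.0, 0.0, 0.0, 1.0]]}
0.75 [-0.56140103  0.56143892 -0.42987686  0.42990825] 1.002353387848675
```

View pics/top0.png

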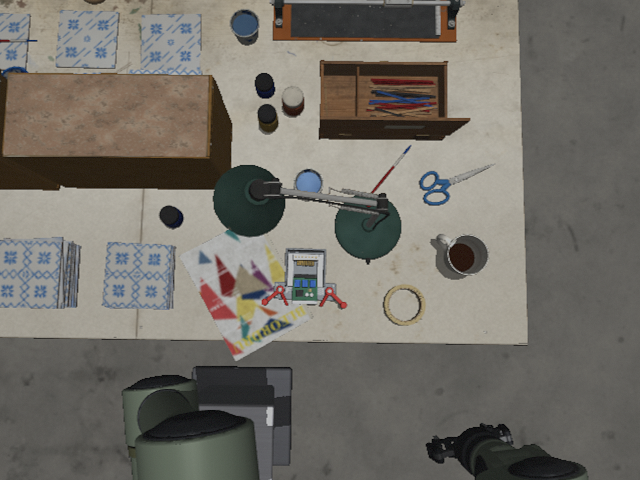

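View pics/side0.png

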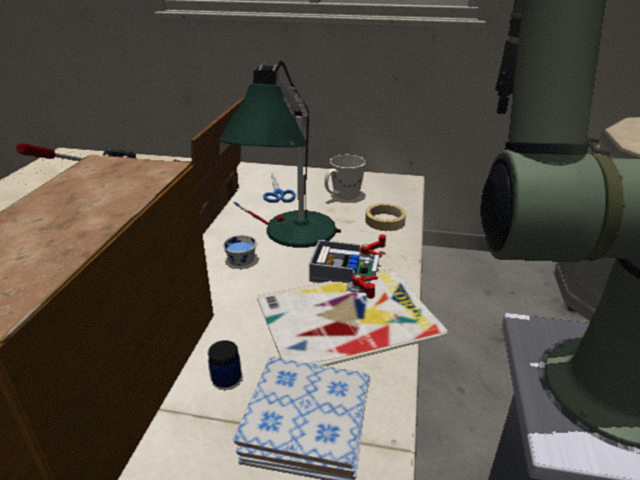

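View pics/wrist0.png

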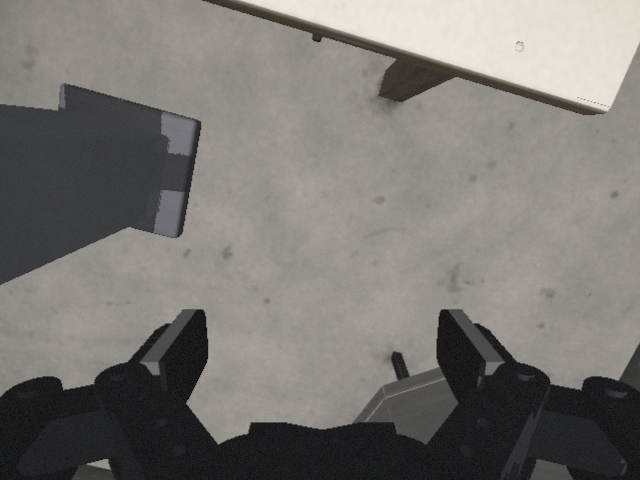

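The top view shows the frame at about (305,280), its mouth toward the robot, with red levers at (275,297) and (333,297). A lamp stands behind it, and the tape and cup are to the right. I'll work out the coarse position, then look with the wrist camera.

```bash
cat > h.py <<'E'
from cell import bot
import cv2,numpy as np
from scipy.spatial.transform import Rotation as R
def ray(cam,uv,z,T=None):
    k=bot.calibration(cam); 
    if cam=="wrist": M=T@np.array(k["hand_eye"])
    else: M=np.linalg.inv(np.array(k["extrinsics"]))
    d=M[:3,:3]@np.linalg.inv(np.array(k["mtx"]))@np.array([uv[0],uv[1],1.0])
    o=M[:3,3]; return o+d*(z-o[2])/d[2]
def toolT():
    q=np.array(bot.read_tool_rot()); T=np.eye(4)
    T[:3,:3]=R.from_quat(q[[1,2,3,0]]).as_matrix(); T[:3,3]=bot.read_position(); return T
def proj(cam,p,T=None):
    k=bot.calibration(cam)
    E=np.linalg.inv(T@np.array(k["hand_eye"])) if cam=="wrist" else np.array(k["extrinsics"])
    c=E[:3,:3]@np.array(p)+E[:3,3]; u=np.array(k["mtx"])@c; return u[:2]/u[2]
def quat(xdir,down=(0,0,-1)):
    # tool y = down dir, tool x = xdir
    y=np.array(down,float); y/=np.linalg.norm(y); x=np.array(xdir,float); x-=y*(x@y); x/=np.linalg.norm(x)
    q=R.from_matrix(np.column_stack([x,y,np.cross(x,y)])).as_quat(); return q[[3,0,1,2]]
E
python3 - <<'E'
from h import *
for n,uv,z in [("kl",(267,301),.042),("kr",(343,304),.042),("board bar",(305,301),.032),("frame backL",(287,250),.042),("backR",(325,250),.042),("tape",(404,305),.025),("cup",(466,256),.095),("lampA",(250,200),0),("lampB",(368,230),0.3)]:
    print(n,ray("top",uv,z).round(3))
print("side",ray("side",(372,292),.03).round(3),ray("side",(379,240),.04).round(3), "lampbase",ray("side",(301,228),0.02).round(3))
im=cv2.imread("pics/top0.png")[200:350,200:440]; cv2.imwrite("pics/top0c.png",cv2.resize(im,None,fx=3.3,fy=3.3,interpolation=cv2.INTER_CUBIC))
im=cv2.imread("pics/side0.png")[210:310,290:430]; cv2.imwrite("pics/side0c.png",cv2.resize(im,None,fx=5,fy=5,interpolation=cv2.INTER_CUBIC))
T=toolT();print(T.round(3))
E
```

```text
kl [ 0.396 -0.141  0.042]
kr [ 0.391 -0.318  0.042]
board bar [ 0.397 -0.229  0.032]
frame backL [ 0.516 -0.186  0.042]
backR [ 0.517 -0.275  0.042]
tape [ 0.391 -0.462  0.025]
cup [ 0.502 -0.59   0.095]
lampA [ 0.642 -0.091  0.   ]
lampB [ 0.527 -0.349  0.3  ]
side [ 0.39  -0.134  0.03 ] [ 0.393 -0.306  0.04 ] lampbase [ 0.574 -0.359  0.02 ]
[[ 0.261  0.     0.965  0.143]
 [-0.965 -0.     0.261 -0.531]
 [ 0.    -1.    -0.     0.231]
 [ 0.     0.     0.     1.   ]]
```

View pics/top0c.png

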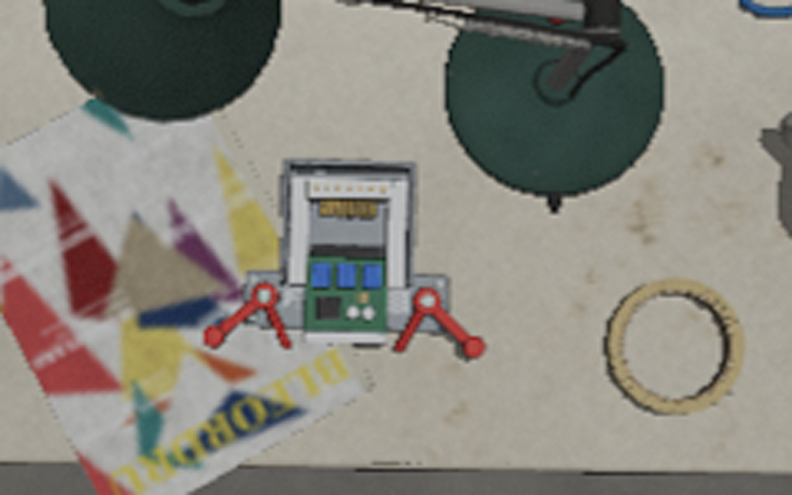

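View pics/side0c.png

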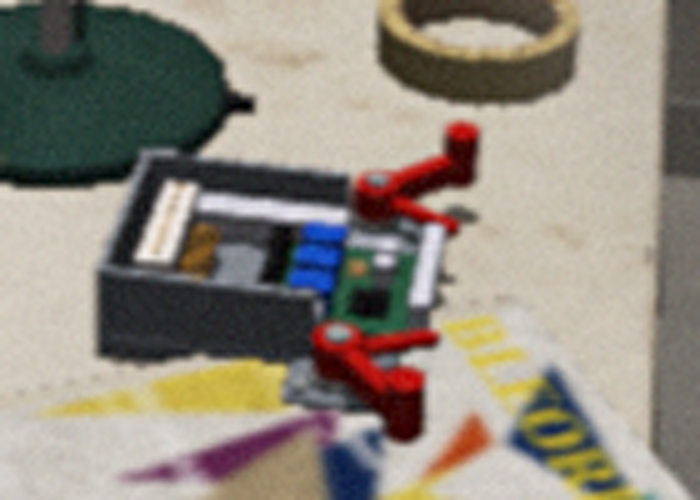

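View now.

```bash
python3 - <<'E'
from h import *
k=[bot.calibration(c) for c in("top","side")]
P=[np.array(a["mtx"])@np.array(a["extrinsics"])[:3] for a in k]
for a,b in [((250,200),(262,120))]:
    X=cv2.triangulatePoints(P[0],P[1],np.float64(a),np.float64(b)).ravel(); print("lamp head",(X[:3]/X[3]).round(3))
q=quat((0,-1,0))
bot.set_gripper(0.0)
bot.move_pose([0.30,-0.30,0.22],q)
bot.move_pose([0.43,-0.23,0.17],q)
T=toolT(); im=bot.camera("wrist"); cv2.imwrite("pics/w1.png",im[:,:,::-1]); np.save("T1.npy",T)
print(T.round(3),bot.read_clock(),bot.read_gripper_width())
for t in ["board","board_front","knob_l","pivot_l","lever_l","frame_mouth"]:
    print(t,[(np.round(d["bbox"],1).tolist(),round(d["confidence"],2)) for d in bot.search_frame("wrist",t)][:3])
E
```

```text
lamp head [ 0.576 -0.128  0.339]
[[-0.    -0.001  1.     0.43 ]
 [-1.    -0.    -0.    -0.231]
 [ 0.    -1.    -0.001  0.17 ]
 [ 0.     0.     0.     1.   ]] 3.3167 -0.003427724384016525
board [([281.3, 186.5, 76.8, 97.1], 0.77), ([183.4, 229.2, 91.0, 66.1], 0.52)]
board_front [([280.2, 192.5, 80.9, 92.2], 0.6)]
knob_l [([186.6, 228.9, 88.3, 66.5], 0.59), ([367.2, 228.5, 80.5, 71.2], 0.57), ([279.8, 190.3, 79.2, 92.7], 0.26)]
pivot_l [([186.2, 104.2, 263.5, 191.0], 0.86), ([281.8, 186.5, 79.2, 98.9], 0.17)]
lever_l [([185.9, 228.3, 86.8, 67.4], 0.83), ([367.4, 229.3, 83.1, 67.3], 0.81), ([282.3, 187.8, 77.7, 98.5], 0.19)]
frame_mouth [([186.5, 102.9, 265.6, 195.5], 0.74), ([276.6, 192.9, 81.5, 90.7], 0.61)]
```

View pics/w1.png

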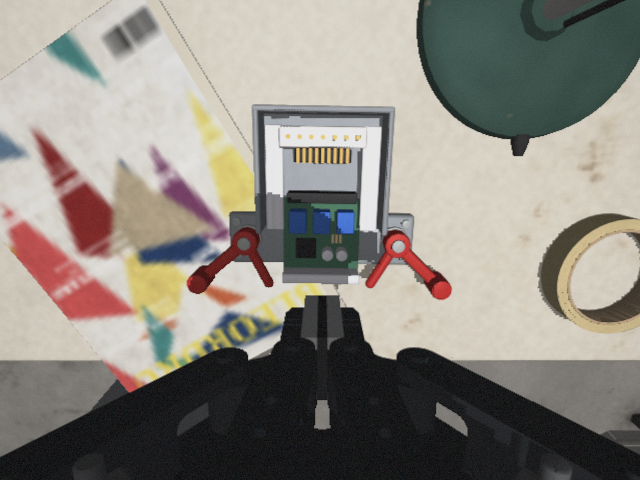

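```bash
python3 - <<'E'
from h import *
im=cv2.imread("pics/w1.png")[90:310,175:465]; cv2.imwrite("pics/w1c.png",cv2.resize(im,(783,594),interpolation=cv2.INTER_CUBIC))
E
```

```text
(no output)
```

View pics/w1c.png

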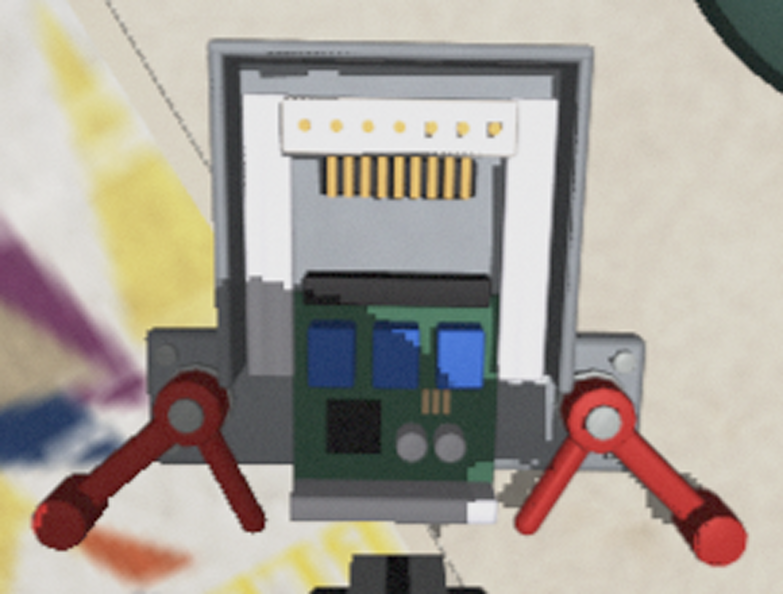

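```bash
python3 - <<'E'
from h import *
T=np.load("T1.npy")
c=lambda u,v:(175+u/2.7,90+v/2.7)
W=lambda u,v,z:ray("wrist",c(u,v),z,T)
for z in(.031,.035,.038):
    pl,pr=W(186,416,z),W(604,421,z); print(z,pl.round(4),pr.round(4),np.linalg.norm(pl-pr))
kl,kr=W(63,523,.042),W(722,543,.042); print("k",kl.round(4),kr.round(4))
fl,fr=W(291,520,.032),W(497,522,.032); print("f",fl.round(4),fr.round(4),np.linalg.norm(fl-fr))
for u,v in [(210,40),(594,45)]: print("back",W(u,v,.042).round(4))
print(np.linalg.norm((kl-pl)[:2]),np.linalg.norm((kr-pr)[:2]))
print("clock",bot.read_clock())
E
```

```text
0.031 [ 0.4225 -0.1709  0.031 ] [ 0.4211 -0.2878  0.031 ] 0.11683430043442776
0.035 [ 0.4235 -0.1718  0.035 ] [ 0.4222 -0.2869  0.035 ] 0.11517025673095863
0.038 [ 0.4244 -0.1724  0.038 ] [ 0.4231 -0.2863  0.038 ] 0.11392222395335681
k [ 0.3948 -0.1376  0.042 ] [ 0.389  -0.3202  0.042 ]
f [ 0.3919 -0.1995  0.032 ] [ 0.3913 -0.2585  0.032 ] 0.05901120240320509
back [ 0.5204 -0.1842  0.042 ]
back [ 0.5193 -0.2778  0.042 ]
0.04569940423199374 0.04804251141484802
clock 3.6167
```

```bash
cat >> h.py <<'E'
yaw=-0.011
M=np.array([0.4225,-0.2293]); ex=np.array([np.cos(yaw),np.sin(yaw)]); ey=np.array([-np.sin(yaw),np.cos(yaw)])
def F(x,y,z): return np.r_[M+ex*x+ey*y,z]
def inF(p): d=np.array(p[:2])-M; return np.array([d@ex,d@ey,p[2]])
q0=quat(np.r_[-ey,0])
def st(n=""):
    f=np.array(bot.read_ft_force()); print(n,"pos",(inF(bot.read_position())*1e3).round(1),"f",np.r_[f[:2]@ex,f[:2]@ey,f[2]].round(2),"t",round(bot.read_clock(),2))
def snap(cam,name):
    im=bot.camera(cam); cv2.imwrite(f"pics/{name}.png",im[:,:,::-1])
E
python3 - <<'E'
from h import *
bot.move_pose(F(-.067,0,.10),q0)
bot.move_linear(F(-.067,0,.022),speed=.12); st("down")
r=bot.move_linear(F(-.040,0,.022),speed=.02,until_force=1.5); print(r); st("touch")
r=bot.move_linear(F(-.023,0,.022),speed=.02,until_force=7); print(r); st("pushed")
snap("wrist","w2")
E
```

```text
down pos [-66.2  -0.5  22.6] f [-0.02 -0.45 -0.06] t 4.91
True
touch pos [-42.7   0.2  21.7] f [ 0.36 -0.45  0.74] t 6.03
False
pushed pos [-22.8  -0.1  22.1] f [ 0.15 -0.21  0.41] t 7.18
```

View pics/w2.png

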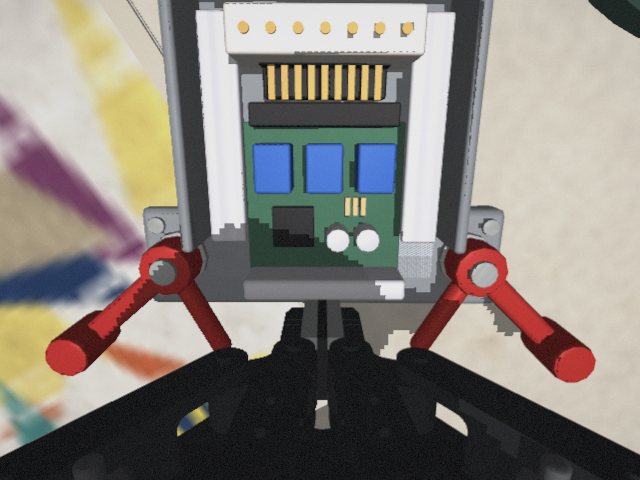

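The board has moved in. Its front bar's edge is at row ~300, columns 244–404, and the gripper tips touch it at (322,302).

```bash
python3 - <<'E'
from h import *
T=toolT()
for p,z in [((244,300),.032),((404,300),.032),((162,271),.035),((483,274),.035),((67,358),.042),((573,364),.042)]: print((inF(ray("wrist",p,z,T))*1e3).round(1))
print((inF(ray("wrist",(322,300),.0225,T))*1e3).round(1))
E
```

```text
[-11.   29.7  32. ]
[-10.9 -29.6  32. ]
[ 1.3 57.5 35. ]
[  0.4 -56.3  35. ]
[-29.2  92.1  42. ]
[-31.4 -89.6  42. ]
[-15.1   0.8  22.5]
```

```bash
cat >> h.py <<'E'
# lever arc: s=+1 left, -1 right; th outward angle; gap = distance of tool centre behind knob centre
def tang(s,th): return np.array([-np.sin(th),-s*np.cos(th)])
def arcpos(s,th,gap,z=.021):
    k=np.array([0.0005,s*.058])+.046*np.array([-np.cos(th),s*np.sin(th)])
    c=k-gap*tang(s,th); return F(c[0],c[1],z)
def arcq(s,th):
    t=tang(s,th)*s; return quat(np.r_[ex*t[0]+ey*t[1],0])
def ft(s,th,n=1):
    t=tang(s,th); w=ex*t[0]+ey*t[1]
    return -np.mean([np.array(bot.read_ft_force())[:2]@w for _ in range(n)])
E
python3 - <<'E'
from h import *
r=bot.move_linear(F(-.0195,0,.022),speed=.015,until_force=8); print(r); st("pushed")
bot.move_linear(F(-.045,0,.022),speed=.1); bot.move_linear(F(-.06,0,.09),speed=.2)
s,th=1,.85
for g in(.034,):
    p=arcpos(s,th,g)
    for z in(.021,.09): print(bot.solve_ik(np.r_[p[:2],z],arcq(s,th)), bot.solve_ik(np.r_[arcpos(-1,th,g)[:2],z],arcq(-1,th)))
p=arcpos(s,th,.034); bot.move_pose(np.r_[p[:2],.09],arcq(s,th))
bot.move_linear(p,speed=.15); st("beside knob L")
snap("wrist","w3"); snap("side","s3")
T=toolT(); np.save("T3.npy",T)
E
```

```text
False
pushed pos [-19.6   0.1  22. ] f [-1.7   0.13  0.54] t 7.62
[-0.43607265  0.40020286 -0.74404866  0.42654481  0.         -2.71666531] [-0.82675791  0.54231318 -0.46920961  0.55927354  0.          1.47583475]
[-0.43607265  0.27998996 -0.67670934  0.61409702  0.         -2.71666531] [-0.82675791  0.44639482 -0.40924603  0.71515548  0.          1.47583475]
beside knob L pos [ -4.2 115.   21.2] f [-0.67  0.04 -0.1 ] t 13.37
```

View pics/w3.png

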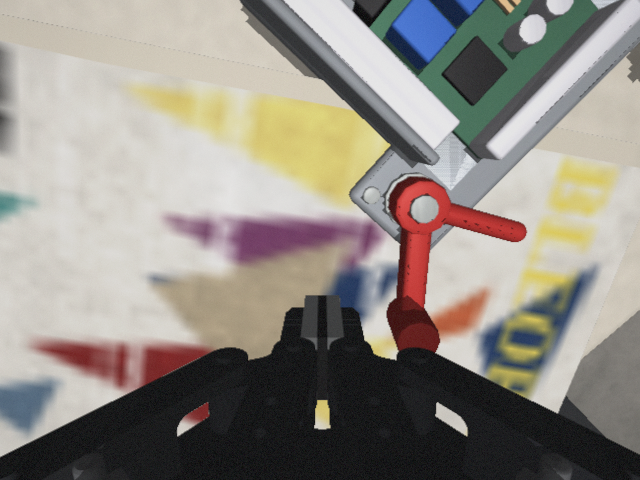

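View pics/s3.png

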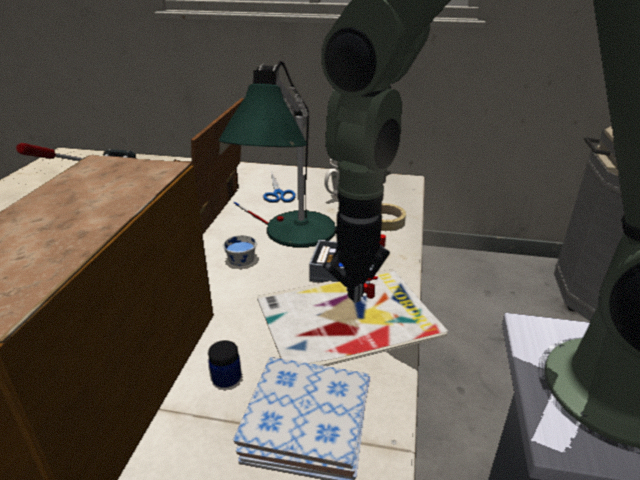

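```bash
cat >> h.py <<'E'
def arcq(s,th):
    t=tang(s,th)*-1   # left flipped to stay within joint-6 range
    return quat(np.r_[ex*t[0]+ey*t[1],0])
def push(s,th,gap,dth,target,thmin,base,speed=.03,z=.021,stepstop=5):
    """step along the arc until smooth tangential force reaches target"""
    while th>thmin:
        th-=dth
        r=bot.move_linear(arcpos(s,th,gap,z),speed=speed,rotation=arcq(s,th),until_force=stepstop)
        f=ft(s,th,2)-base
        print(f"{th:.3f}:{f:.1f}{'*' if r else ''}",end=" ")
        if f>=target: break
    print(); return th,f
E
python3 - <<'E'
from h import *
p=arcpos(1,.85,.034); 
print([bot.solve_ik(p,arcq(1,a)) [5] for a in(.85,.4,-.3)],[bot.solve_ik(arcpos(-1,a,.02),arcq(-1,a))[5] for a in(.85,.4,-.3)])
bot.move_pose(p,arcq(1,.85)); st("flipped")
b=ft(1,.85,4)
r=bot.move_linear(arcpos(1,.85,.012),speed=.03,rotation=arcq(1,.85),until_force=2.5); st(f"touch {r} base {b:.2f}")
print("f",ft(1,.85,3)-b)
E
```

```text
[np.float64(0.4249273458502718), np.float64(-0.02507265414972837), np.float64(-0.7250726541497281)] [np.float64(1.4732898061261377), np.float64(1.9107955184203043), np.float64(2.631147478157331)]
flipped pos [ -4.3 115.   21.1] f [-0.35  0.37 -0.23] t 16.12
touch True base -0.02 pos [-14.7 106.3  20.8] f [0.6  0.02 0.3 ] t 16.62
f 0.4846063199695802
```

```bash
python3 - <<'E'
from h import *
th,f=push(1,.85,.0195,.06,9.5,.15,0.0,speed=.04,stepstop=8); st("L"); 
snap("wrist","w4"); np.save("T4.npy",toolT())
E
```

```text
0.790:3.9 0.730:4.4 0.670:5.1 0.610:4.0 0.550:4.1 0.490:4.6 0.430:5.1 0.370:4.3 0.310:4.0 0.250:4.2 0.190:5.0 0.130:5.2 
L pos [-43.4  83.9  20.8] f [-1.28  5.45  2.13] t 19.63
```

View pics/w4.png

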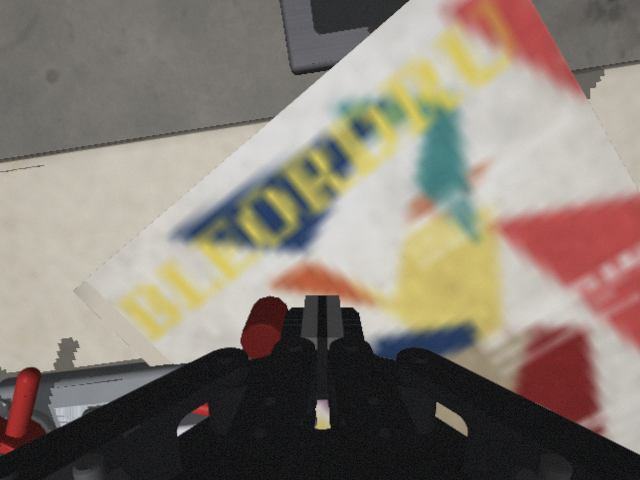

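```bash
python3 - <<'E'
from h import *
th,f=push(1,.13,.0195,.03,8,-.4,0.0,speed=.03,stepstop=5); st("L"); 
snap("top","t5")
im=cv2.imread("pics/t5.png")[230:330,240:370]; cv2.imwrite("pics/t5c.png",cv2.resize(im,None,fx=5.5,fy=5.5,interpolation=cv2.INTER_CUBIC))
E
```

```text
0.100:6.6 0.070:6.4 0.040:6.1 0.010:6.3 -0.020:6.3 -0.050:6.5 -0.080:7.1 -0.110:7.4 -0.140:7.5 -0.170:7.3 -0.200:10.8 
L pos [-50.   70.4  20.6] f [-1.21 10.8   4.37] t 22.43
```

View pics/t5c.png

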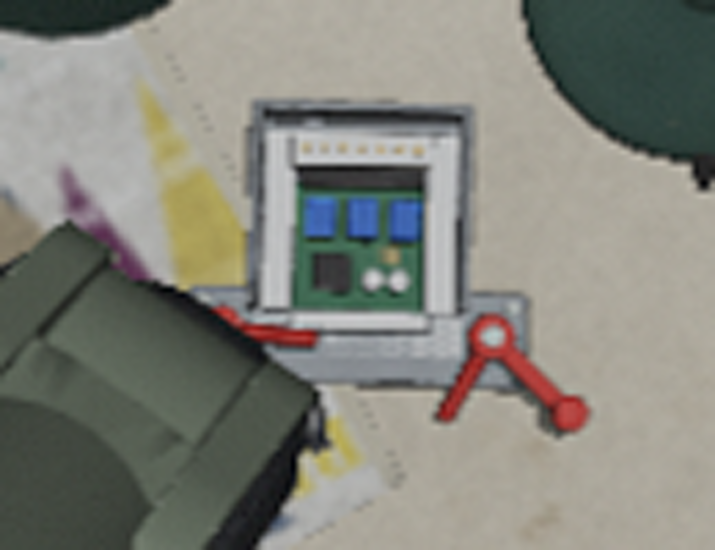

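```bash
python3 - <<'E'
from h import *
bot.move_linear(arcpos(1,-.2,.032),speed=.15,rotation=arcq(1,-.2))
bot.move_linear(arcpos(1,-.2,.032,.08),speed=.25)
p=arcpos(-1,.85,.032); bot.move_pose(np.r_[p[:2],.075],arcq(-1,.85))
bot.move_linear(p,speed=.2); st("beside R")
b=ft(-1,.85,4)
r=bot.move_linear(arcpos(-1,.85,.012),speed=.04,rotation=arcq(-1,.85),until_force=2.5); st(f"touch {r} base {b:.2f}")
c=inF(bot.read_position())[:2]; k=np.array([.0005-.046*np.cos(.8),-(.058+.046*np.sin(.8))]); print(np.linalg.norm(c-k))
snap("top","t6")
im=cv2.imread("pics/t6.png")[230:330,240:370]; cv2.imwrite("pics/t6c.png",cv2.resize(im,None,fx=5.5,fy=5.5,interpolation=cv2.INTER_CUBIC))
E
```

```text
beside R pos [  -6.2 -113.    20.8] f [-0.24  1.18  0.28] t 25.46
touch True base -0.96 pos [ -17.2 -103.9   21.8] f [ 0.89 -0.16 -0.39] t 25.88
0.019278205870524083
```

View pics/t6c.png

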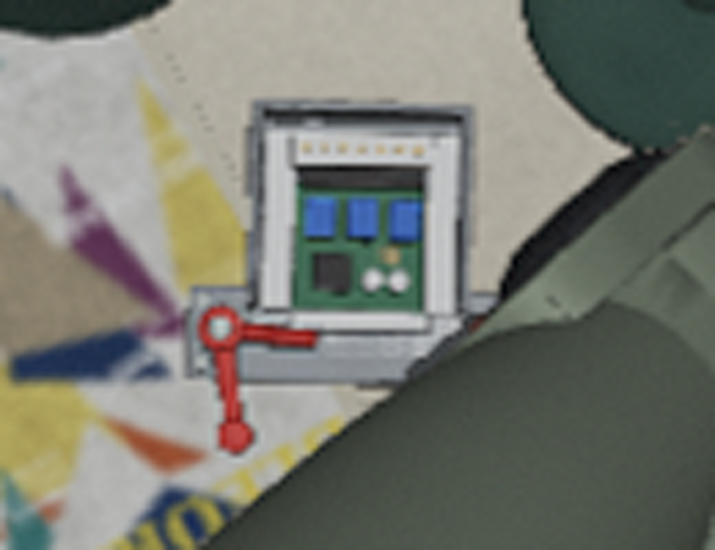

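```bash
python3 - <<'E'
from h import *
th,f=push(-1,.8,.0193,.06,9.5,.0,0.0,speed=.05,stepstop=8); st("R")
if f<9.5:
    th,f=push(-1,th,.0193,.03,9.5,-.4,0.0,speed=.03,stepstop=5); st("R")
E
```

```text
0.740:3.2 0.680:4.4 0.620:4.7 0.560:3.6 0.500:3.8 0.440:4.5 0.380:3.9 0.320:4.4 0.260:4.1 0.200:3.1 0.140:4.6 0.080:4.1 0.020:3.8 -0.040:4.0 
R pos [-46.3 -75.3  20.9] f [ 0.09 -3.97  2.4 ] t 29.44
-0.070:3.8 -0.100:5.1 -0.130:7.4 -0.160:10.2 
R pos [-48.2 -71.7  21.1] f [-2.34 -9.94 -0.31] t 30.44
```

```bash
python3 - <<'E'
from h import *
th,f=push(-1,-.16,.0193,.012,12.0,-.4,0.0,speed=.02,stepstop=4); st("R")
bot.move_linear(arcpos(-1,th,.032),speed=.15,rotation=arcq(-1,th))
bot.move_linear(arcpos(-1,th,.032,.08),speed=.25)
t0=-.18
p=arcpos(1,t0,.032); bot.move_pose(np.r_[p[:2],.08],arcq(1,t0))
bot.move_linear(p,speed=.2); st("beside L"); b=ft(1,t0,4)
r=bot.move_linear(arcpos(1,t0,.012),speed=.03,rotation=arcq(1,t0),until_force=3); st(f"touch {r} base {b:.2f}")
E
```

```text
-0.172:11.6 -0.184:11.9 -0.196:13.9 
R pos [-48.6 -71.4  21.2] f [ -3.34 -13.52  -3.42] t 31.19
beside L pos [-51.   81.5  20.9] f [-1.09  0.27 -0.27] t 34.99
touch True base 0.46 pos [-48.6  71.3  21.3] f [-0.54  0.55  0.1 ] t 35.43
```

```bash
python3 - <<'E'
from h import *
th,f=push(1,-.17,.0195,.012,12.0,-.45,0.0,speed=.02,stepstop=4); st("L")
bot.move_linear(arcpos(1,th,.032),speed=.15,rotation=arcq(1,th))
bot.move_linear(arcpos(1,th,.032,.08),speed=.25)
t0=-.16
p=arcpos(-1,t0,.032); bot.move_pose(np.r_[p[:2],.08],arcq(-1,t0))
bot.move_linear(p,speed=.2); st("beside R"); b=ft(-1,t0,4)
r=bot.move_linear(arcpos(-1,t0,.012),speed=.03,rotation=arcq(-1,t0),until_force=3); st(f"touch {r} base {b:.2f}")
E
```

```text
-0.182:1.5* -0.194:0.3* -0.206:0.7* -0.218:-0.2* -0.230:-0.3* -0.242:1.0* -0.254:0.4* -0.266:-0.8* -0.278:-0.4* -0.290:-0.4* -0.302:0.7* -0.314:0.9* -0.326:0.3* -0.338:-0.5* -0.350:0.4* -0.362:-0.3* -0.374:-0.7* -0.386:0.5* -0.398:-0.4* -0.410:0.3* -0.422:0.4* -0.434:-0.7* -0.446:0.6* -0.458:-0.3* 
L pos [-60.4  68.2  16.3] f [-0.26 -0.44 -0.41] t 42.1
beside R pos [-50.3 -81.8  20.9] f [0.21 0.15 0.27] t 46.12
touch True base -0.18 pos [-47.8 -72.1  21.8] f [-0.11 -2.88  1.17] t 46.58
```

```bash
python3 - <<'E'
from h import *
th,f=push(-1,-.12,.0193,.02,11.5,-.24,0.0,speed=.03,stepstop=9); st("R")
snap("top","t7")
im=cv2.imread("pics/t7.png")[230:330,240:370]; cv2.imwrite("pics/t7c.png",cv2.resize(im,None,fx=5.5,fy=5.5,interpolation=cv2.INTER_CUBIC))
E
```

```text
-0.140:5.2 -0.160:7.0 -0.180:8.8 -0.200:11.2 -0.220:13.5 
R pos [-48.5 -71.4  21.8] f [ -4.5  -12.81   0.06] t 47.83
```

View pics/t7c.png

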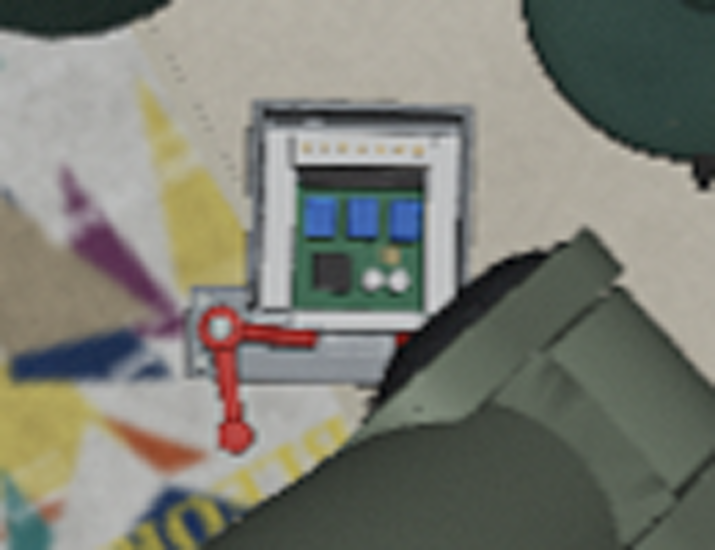

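```bash
python3 - <<'E'
from h import *
bot.move_linear(arcpos(-1,-.2,.030),speed=.2,rotation=arcq(-1,-.2))
bot.move_linear(arcpos(-1,-.2,.030,.07),speed=.3)
t0=-.16
p=arcpos(1,t0,.030); bot.move_pose(np.r_[p[:2],.07],arcq(1,t0))
bot.move_linear(p,speed=.2); st("beside L"); b=ft(1,t0,4); print(b)
bot.move_linear(arcpos(1,t0,.0215),speed=.04,rotation=arcq(1,t0)); st("near")
th,f=push(1,t0+.02,.0195,.02,12.0,-.27,0.0,speed=.03,stepstop=9); st("L")
E
```

```text
beside L pos [-50.4  80.7  20.8] f [-0.35 -0.28  0.45] t 51.54
-0.22257413719659222
near pos [-47.7  71.5  21.7] f [0.95 1.37 0.46] t 51.91
-0.160:6.0 -0.180:7.9 -0.200:8.7 -0.220:10.6 -0.240:12.8 
L pos [-49.3  70.2  21. ] f [ 0.64 13.35  8.38] t 53.16
```

```bash
python3 - <<'E'
from h import *
bot.move_linear(arcpos(1,-.22,.030),speed=.2,rotation=arcq(1,-.22))
bot.move_linear(arcpos(1,-.22,.030,.07),speed=.3)
t0=-.16
p=arcpos(-1,t0,.030); bot.move_pose(np.r_[p[:2],.07],arcq(-1,t0))
bot.move_linear(p,speed=.2); st("beside R")
bot.move_linear(arcpos(-1,t0,.0215),speed=.04,rotation=arcq(-1,t0)); st("near")
th,f=push(-1,t0,.0193,.02,11.5,-.25,0.0,speed=.03,stepstop=9); st("R")
bot.move_linear(arcpos(-1,-.2,.030),speed=.2,rotation=arcq(-1,-.2))
bot.move_linear(arcpos(-1,-.2,.030,.15),speed=.3)
st("clear"); p=inF(bot.read_position())
snap("wrist","w8"); np.save("T8.npy",toolT()); snap("top","t8"); snap("side","s8")
im=cv2.imread("pics/side0.png")[210:310,290:430];im=cv2.imread("pics/s8.png")[210:310,290:430]; cv2.imwrite("pics/s8c.png",cv2.resize(im,None,fx=5,fy=5,interpolation=cv2.INTER_CUBIC))
E
```

```text
beside R pos [-50.2 -79.6  20.7] f [-0.39 -1.17  0.17] t 56.85
near pos [-47.6 -72.3  21.9] f [-0.05 -0.03  1.24] t 57.21
-0.180:2.4* -0.200:2.5* -0.220:2.4* -0.240:2.1* -0.260:2.3* 
R pos [-48.9 -72.1  22. ] f [-0.65 -2.23  1.47] t 58.26
clear pos [-50.4 -77.8 150.3] f [-0.4   0.69 -0.85] t 59.09
```

View pics/w8.png

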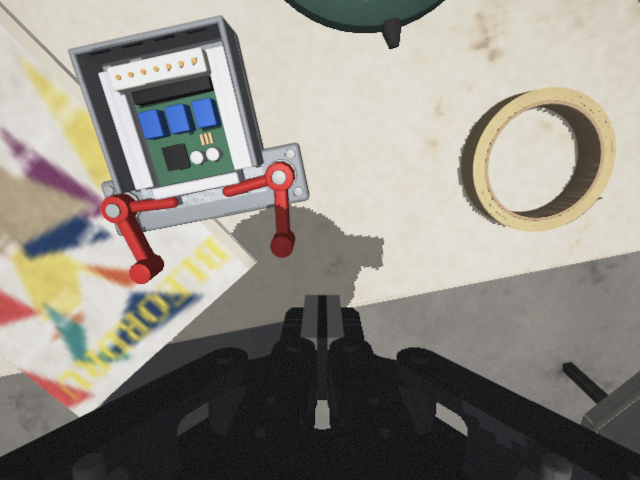

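View pics/t8.png

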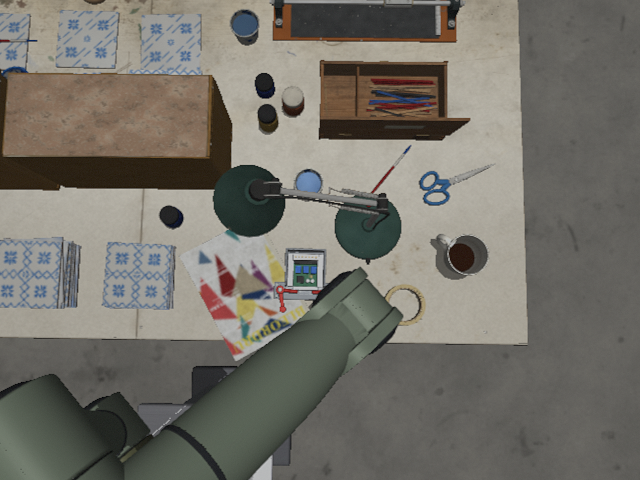

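```bash
python3 - <<'E'
from h import *
bot.move_linear(arcpos(-1,-.16,.030,.021),speed=.25,rotation=arcq(-1,-.16))
bot.move_linear(arcpos(-1,-.13,.0205),speed=.04,rotation=arcq(-1,-.13)); st("near")
th,f=push(-1,-.13,.0193,.02,11.3,-.25,0.0,speed=.03,stepstop=14); st("R")
bot.move_linear(arcpos(-1,-.2,.030),speed=.2,rotation=arcq(-1,-.2))
bot.move_linear(arcpos(-1,-.2,.030,.12),speed=.3)
st("clear")
snap("wrist","w9"); np.save("T9.npy",toolT())
E
```

```text
near pos [-47.1 -72.5  22. ] f [ 0.02 -0.42 -0.26] t 60.26
-0.150:6.1 -0.170:7.3 -0.190:9.5 -0.210:11.7 
R pos [-48.2 -71.6  22. ] f [ -2.47 -11.39  -0.26] t 61.26
clear pos [-50.2 -77.8 120.7] f [-0.71  0.24 -0.96] t 61.99
```

View pics/w9.png

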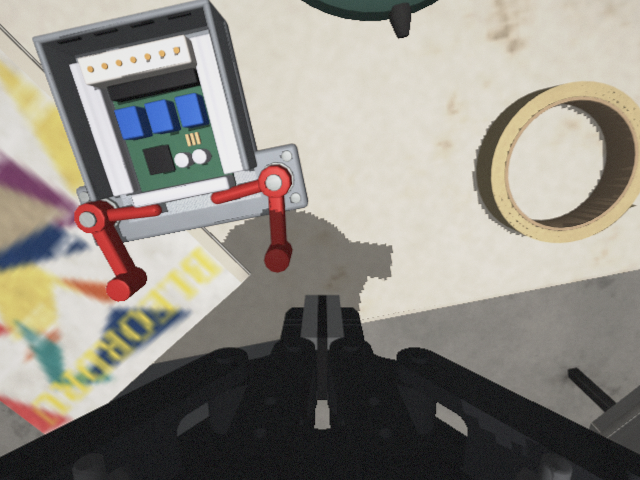

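The board's back end is up against the white connector. Both hooks, at (135,212) and (240,190), bear on the front bar, and the gripper is clear. I'm handing it in.

```bash
python3 -c "
from cell import bot
print(bot.close_job(), bot.read_clock())"
```

```text
the job is handed in; nothing more can be done
the job is handed in; nothing more can be done
```

The board is home against the white connector, with both levers swung in and clamped. I handed the job in at about 62 s, with the gripper clear of everything.

- **Sliding in:** I pushed the board to about 8 mm before the mouth line, just onto the spring contacts. The force read about 2 N afterwards, and an 8 N cut-off on the push never tripped.
- **Levers:** I swung the left one in, then the right. I then pressed each again in turn until it resisted at 11–14 N, below the 20 N limit.
- **Last presses:** the left read 12.8 N and the right 11.7 N. Each knob came to within about 0.2 mm of its earlier firm position, so neither side had slackened. The last wrist picture shows both hooks bearing on the front bar.

**Checks that went wrong:**
- Two presses, one on each lever, were cut short by the force stop before they had really pressed. I repeated both, and the repeats were good. During the left one the tool drifted about 12 mm and 5 mm lower, but the next top picture showed that lever had not moved.
- On the last left press the sensor also read about 8 N upward, so the total force there was nearer 16 N.

The tape, jar, mug and paint pot look unmoved in the pictures where they can be seen. I did not measure their positions again.

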